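# Lay a tall filter cartridge down against the end stop

## Robot

A 6-joint arm with a two-finger parallel gripper is mounted at the origin on the work surface. World frame = base frame: x ahead of the robot, y to its left, z up, the work surface at z = 0. Lengths are in m, angles in degrees, forces in N, time in s.
With the tool pointing down it reaches from about 0.25 to 0.725 m from the base axis. Payload 9.7 kg.
Tool frame: the origin (TCP) lies at the very end of the fingers, on their centre line; the grasp point (between the pads) lies 19 mm behind it; z points along the fingers, y is the line along which they close (so a half turn about z gives the same grasp; the last joint's range is limited). The gripper opens to 85 mm and grips with 20 to 120 N. Pads are 22 mm wide; open, the fingers measure 114 mm over their backs; the gripper's body (76 mm by 85 mm) begins 54 mm behind the grasp point. The pads swing forward as they close: fully open they stand 13 mm farther back than shut.
Start: joints at [70.531, 4.979, 10.078, 95.1, 0, 90], TCP at [0.183, 0.519, 0.231] pointing down, gripper open.
Joint ranges: [-179.16, 179.16], [-48.56, 103.87], [-65.8, 70.77], [-126.05, 130.52], [-82.76, 87.17], [-180, 180]. Speed limits (degrees/s): [127.2, 127.2, 147.25, 180, 180, 180].

## Interface

Orientations are given as [roll, pitch, yaw] about the fixed x, y, z axes, in that order (R = Rz(yaw) Ry(pitch) Rx(roll)).
In Python, from workcell import telemetry, optics, workorder gives the robot as it stands.
- The arm moves only by the shell command python3 -m handwheel 'ROWS' [FORCE]. ROWS is JSON, a list of rows, each an object of numbers: "tx", "ty", "tz": the shift along the tool's x, y, z in m; "ax", "ay", "az": the turn, a rotation vector about the tool's x, y, z in degrees; "jaw": the gripper command: -1 is shut, 1 is fully open, values between are in proportion. A call has exactly 10 rows; each row shifts and turns the commanded pose from where the row before left it, along the tool's axes as they then stand; what a row does not reach is not made up. A row lasts 1/8 s, in which the tool goes at most 62.5 mm and 10.7 degrees, less where a joint would pass 70% of its speed; a pose out of reach is approached as far as the arm can. A call is refused whole if a number of a shift passes 0.0625 or a number of a turn 10.7, either way. A call with a gripper value outside its range is refused whole. The fingers move at their own pace and stop on an object; FORCE is the grip in N (left out, the last holds). Time passes only in rows, so rows that do not move let the fingers close, or fill a call up. It gives the time, the measured TCP pose, the force, the opening and the grip force at its end, in the units of the state.
- telemetry.get_obs(): the state, without advancing time (a new reading comes with each control period).
- optics.camera(name): name is "scene" or "side" or "wrist"; returns a dict with "color" (400x640x3 uint8, red, green, blue), "K" (3x3 intrinsics, pixels), "extrinsics" (4x4, takes a point from camera to world coordinates); the wrist camera has in their place "mount" (4x4, takes a point from camera to tool coordinates, whose origin is the TCP and whose axes are the flange's). Camera axes: x right, y down, z forward; pixel columns grow to the right and rows downward; lengths in m; the calibration is good to about 2 mm. A picture is of the moment at which its call begins: read the wrist's pose just before it. There is no depth.
- workorder.job_done(): hands the job in; it is judged then, once.
The state is a dict: "time": time; "q": joint angles; "qd": joint speeds; "joint_efforts": joint torques, N m; "ee_pos": TCP position; "tcp_rot": TCP orientation; "wrist_force": force on the tool from outside, world axes, zero at the start; "torque": the same for the moment, N m; "opening": finger opening in m; "grasp_force": force on a finger pad.
Only numpy, scipy, OpenCV 4.12 (cv2) and the standard library are available. Lean on these libraries where they do the work, as an engineer would, in place of code of your own. Each camera call takes 0.05 s, during which the arm holds its last target. There are 200 camera calls.

## Task

Tip the tall square cream filter cartridge that stands on the raised rest over onto its side along the rest, its top going away from the end stop and out over the open mouth, supporting it all the way down with a finger so that it lands gently and never drops. Then push it along the rest with the fingertips until its foot sits flush against the end stop. Only push and support it: do not pinch or lift it, press lightly, and leave the other things on the bench alone.

Things in the scene. Friction and masses are not known exactly. Their poses are not given: they have to be found in the camera images.
- cartridge: Tall cream filter cartridge: solid square bar, 36 by 36 mm, 180 mm tall, flat ends, 140 to 260 g, centre of mass at mid height. It stands loose on the rest's deck, square to the rails, its side 2 to 8 mm from the end stop. Origin at the centre of its foot face; z axis along the bar from foot to top (up at the start).
- cartridge_top (a point): Centre of the cartridge's top face, 180 mm from its foot.
- rest: Fixed steel stand: a level deck 60 mm above the bench, 155 mm long (x) from end stop to open mouth, 74 mm wide, flanked by two straight rails 12 mm high, 42 mm apart inside (3 mm to spare each side of the cartridge). Foot plate 130 mm wide. Origin on the bench under the deck's centre; x along the deck towards the end stop (roughly to the robot's left), y across it, z up.
- rest_stop (a point): Middle of the end stop's inner face, at deck height; axes as the rest's. The stop is an upright plate 74 mm wide, 12 mm thick, 45 mm high above the deck.
- rest_mouth (a point): Middle of the deck's open edge, opposite the stop (roughly to the robot's right), at deck height; below and before it is free space. The cartridge, lying with its foot on the stop, overhangs this edge by 25 mm; tipped over where it stands, by up to 70 mm, and still balances.
- short_cartridge: Bystander: short thick round cream cartridge standing on the bench, 56 mm diameter, 100 mm tall. Origin at the centre of its underside.
- flange_ring: Bystander: cast aluminium ring lying flat on the bench, 100 mm outside diameter, 30 mm high. Origin at the centre of its underside.
- oil_can: Bystander: white plastic bottle standing on the bench, 60 mm diameter, 130 mm tall. Origin at the centre of its underside.
Things that resemble listed ones, but are neither listed nor needed, are in the scene too. There is more than one size of the rest; the job needs the middle-sized.

How it is judged (in metres and radians):
At the end, for the whole second after the job is handed in: The cartridge lies level on the deck (within 0.05 rad), between the rails and along them, its foot face within 6 mm of the end stop, at rest (angle between cartridge's own z axis and vertical between 1.52 and 1.62 rad and x of cartridge in the frame of rest_stop above -0.006 m and z of cartridge in the frame of rest_stop between 0.012 and 0.024 m and y of cartridge in the frame of rest_stop between -0.01 and 0.01 m and angle between the z axis of cartridge and the x axis of rest, either way round below 0.08 rad and linear speed of cartridge below 0.01 m/s); the robot touches nothing.
It fails at once if the cartridge falls or drops instead of being let down gently (turns faster than 3.5 rad/s) (angular speed of cartridge above 3.5 rad/s).
It fails at once if the cartridge is lifted (its foot centre more than 12 mm above where it lies on the deck, or its top above the height it reaches in tipping) (height (world z) of cartridge above 0.09 m or height (world z) of cartridge_top above 0.255 m).
It fails at once if the cartridge falls off the rest (height (world z) of cartridge below 0.05 m or height (world z) of cartridge_top below 0.06 m).
It fails at once if the fingers press or squeeze the cartridge with more than 25 N (contact force between the fingers and cartridge above 25 N).
It fails at once if a bystander is moved by more than 15 mm or knocked over (distance of any of short_cartridge, flange_ring, oil_can from where it was at the start of the episode above 0.015 m or angle between any of short_cartridge, oil_can's own z axis and vertical above 0.3 rad).
It also fails if it takes over 72 s, if anything falls off the work surface, if the arm or the gripper's body presses on something with over 40 N, if the wrist force passes 120 N, or if a joint passes its speed limit or range.

## Working session

There is one attempt and no reset: what is moved stays moved. The work goes in short steps, Python scripts to look and compute and a shell command to move; the robot and the scene stay as the last step left them, time stands still between calls to the robot, and variables do not carry over. Pictures are saved under pics/ and viewed, at most 10 in all, crops included, and the job is handed in when it is done.

```bash
mkdir -p pics; ls; python3 - <<'E'
from workcell import telemetry, optics
import cv2,numpy as np
o=telemetry.get_obs();print(o)
for n in("scene","side"):
    c=optics.camera(n);cv2.imwrite(f"pics/{n}0.png",c["color"][...,::-1]);np.savez(f"{n}0.npz",**{k:c[k] for k in("color","K","extrinsics")});print(n,c["K"].round(1).tolist(),c["extrinsics"].round(3).tolist())
E
```

```text
pics
{'time': 0.0, 'q': array([ 7.05306441e+01,  5.01428222e+00,  1.00366225e+01,  9.51007288e+01,
       -2.20560509e-04,  8.99994519e+01]), 'qd': array([-0.10420438, -0.03702518, -0.05586739,  0.0632694 ,  0.01765019,
        0.00594821]), 'joint_efforts': array([-2.09537211e-03, -5.20403731e+01,  4.64792204e+01,  1.69716740e-02,
       -1.19624356e-04,  2.12589651e-05]), 'ee_pos': array([0.1832438 , 0.51834212, 0.23057197]), 'tcp_rot': array([-1.79921611e+02,  2.19810414e-04,  1.60531193e+02]), 'wrist_force': array([ 0.36550063, -1.24573412, -0.22463993]), 'torque': array([ 0.02559465,  0.01138155, -0.03836962]), 'grasp_force': 0.0, 'opening': 0.08567609428879906}
scene [[383.1, 0.0, 312.3], [0.0, 383.1, 200.2], [0.0, 0.0, 1.0]] [[0.65, 0.594, -0.474, 1.071], [0.76, -0.513, 0.399, -0.338], [-0.006, -0.619, -0.785, 0.944], [0.0, 0.0, 0.0, 1.0]]
side [[402.7, 0.0, 330.4], [0.0, 402.7, 201.4], [0.0, 0.0, 1.0]] [[0.775, -0.445, 0.449, 0.222], [-0.632, -0.557, 0.538, -0.412], [0.011, -0.701, -0.713, 0.758], [0.0, 0.0, 0.0, 1.0]]
```

View pics/scene0.png

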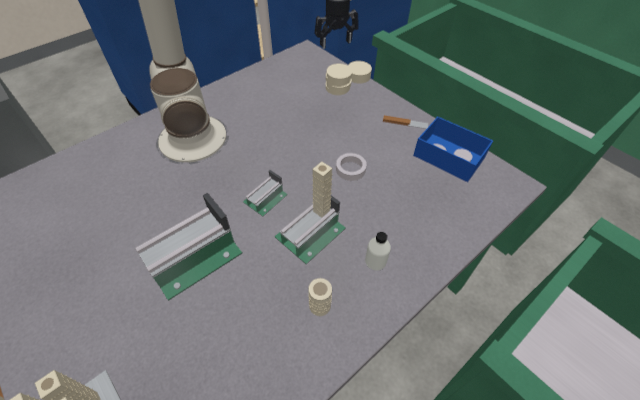

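View pics/side0.png

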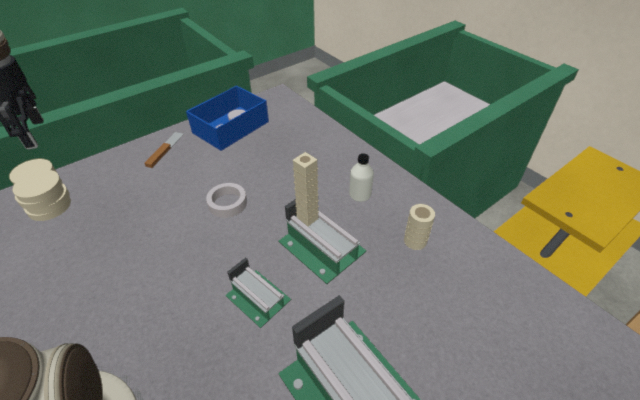

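The scene view shows three rests: large at (190,245), small at (265,190) and middle-sized at (310,225). The tall square cartridge stands on the middle one at (322,190). Things that could be taken for the cartridge are the short round one at (320,295), the cream bars at (60,385) lower left and the cream discs at (340,80). I choose the square bar on the middle rest, at side (306,190), and will check it in one crop.

```bash
python3 - <<'E'
import cv2,numpy as np
a=cv2.imread("pics/scene0.png")[155:265,270:350];b=cv2.imread("pics/side0.png")[145:285,270:370]
a=cv2.resize(a,None,fx=4,fy=4,interpolation=cv2.INTER_CUBIC);b=cv2.resize(b,None,fx=4,fy=4,interpolation=cv2.INTER_CUBIC)
im=np.zeros((560,720,3),np.uint8);im[:440,:320]=a;im[:560,320:]=b;cv2.imwrite("pics/crop0.png",im)
E
```

```text
(no output)
```

View pics/crop0.png

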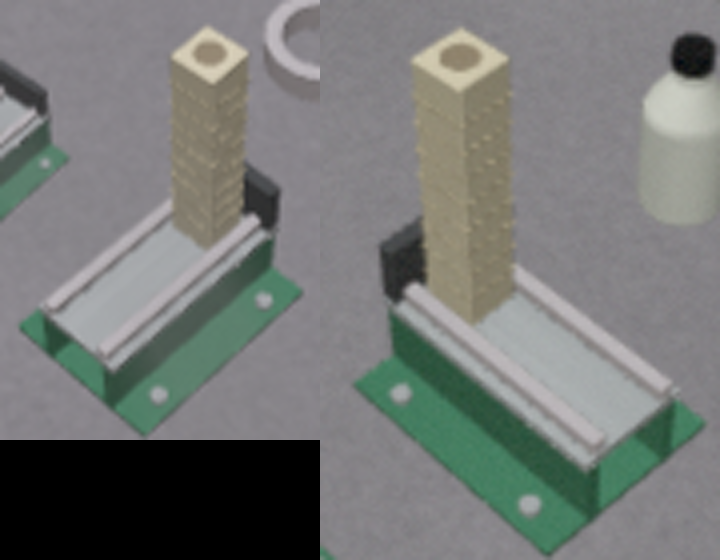

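The crop shows a square bar with its top at crop (210,56) in scene and (461,60) in side. It stands by the dark stop of the middle rest, with the mouth at the lower left in scene and lower right in side.

```bash
cat > h.py <<'E'
import numpy as np
def plane(n,pts,z):
    d=np.load(f"{n}0.npz");K,E=d["K"],d["extrinsics"];p=np.atleast_2d(pts).astype(float)
    r=(E[:3,:3]@np.linalg.inv(K)@np.c_[p,np.ones(len(p))].T).T
    return E[:3,3]+r*((z-E[2,3])/r[:,2])[:,None]
def cs(p): return np.array(p)/4.+[270,155]
def cd(p): return (np.array(p)-[320,0])/4.+[270,145]
E
python3 - <<'E'
from h import *
np.set_printoptions(precision=4,suppress=True)
for n,f,top,pl,dk in(("scene",cs,[(208,27),(248,56),(210,84),(171,56)],[(20,325),(145,435),(302,292)],[(45,314),(107,364)]),("side",cd,[(462,28),(509,60),(462,91),(413,62)],[(355,385),(549,555),(705,425)],[(597,467),(672,395)])):
    t=plane(n,f(top),.24)[:,:2];print(n,"top",t.tolist(),t.mean(0))
    b=plane(n,f(pl),.003)[:,:2];print("plate",b, "len",np.linalg.norm(np.diff(b,axis=0),axis=1),"ang",np.degrees(np.arctan2(*np.diff(b,axis=0).T[::-1])),"ctr",(b[0]+b[2])/2)
    e=plane(n,f(dk),.06)[:,:2];print("deckedge",e,e.mean(0),np.linalg.norm(e[1]-e[0]))
for n,p in(("scene",[(320,295),(351,170),(378,258)]),("side",[(418,240),(227,205),(361,190)])):
    print(plane(n,p,.03)[:,:2])
E
```

```text
scene top [[0.5675931070963305, 0.11898118120065465], [0.6027349358507114, 0.12129777090497579], [0.6047807953910835, 0.08781044252469133], [0.5712619073286626, 0.08490682597816773]] [0.5866 0.1032]
plate [[ 0.5337 -0.0294]
 [ 0.6623 -0.0183]
 [ 0.6467  0.1461]] len [0.1291 0.1652] ang [ 4.9133 95.3941] ctr [0.5902 0.0584]
deckedge [[ 0.5703 -0.0296]
 [ 0.6292 -0.0225]] [ 0.5997 -0.0261] 0.059346994347438016
side top [[0.5988801562898887, 0.12194339810333077], [0.6020215763766439, 0.0867553633824889], [0.5693355359043343, 0.08234424178843225], [0.563418768813912, 0.11539083997915334]] [0.5834 0.1016]
plate [[ 0.5172  0.1324]
 [ 0.5331 -0.0328]
 [ 0.6604 -0.0208]] len [0.166  0.1279] ang [-84.5063   5.3836] ctr [0.5888 0.0558]
deckedge [[ 0.5636 -0.0349]
 [ 0.6272 -0.0237]] [ 0.5954 -0.0293] 0.06456430375307379
[[ 0.7653 -0.0585]
 [ 0.5066  0.3018]
 [ 0.7875  0.1313]]
[[ 0.7611 -0.0861]
 [ 0.4709  0.2903]
 [ 0.7703  0.1211]]
```

```bash
python3 -m handwheel '[{"tz":-0.04,"jaw":0.22},{"tz":-0.04,"jaw":0.22},{"tx":-0.04,"ty":-0.02,"jaw":0.22},{"tx":-0.04,"ty":-0.02,"jaw":0.22},{"tx":-0.04,"ty":-0.02,"jaw":0.22},{"tx":-0.04,"ty":-0.02,"jaw":0.22},{"tx":-0.04,"ty":-0.02,"jaw":0.22},{"tx":-0.04,"ty":-0.02,"jaw":0.22},{"tx":-0.04,"ty":-0.02,"jaw":0.22},{"tx":-0.04,"ty":-0.02,"jaw":0.22}]' 20
python3 -m handwheel '[{"tx":-0.04,"ty":-0.02,"jaw":0.22},{"tx":-0.04,"ty":-0.02,"jaw":0.22},{"tx":-0.04,"ty":-0.02,"jaw":0.22},{"tx":-0.04,"ty":-0.02,"jaw":0.22},{"tx":-0.038,"ty":-0.018,"jaw":0.22},{"az":-5,"jaw":0.22},{"az":-5,"jaw":0.22},{"az":-5,"jaw":0.22},{"az":-5,"jaw":0.22},{"az":-4.8,"jaw":0.22}]'
python3 -c "
from workcell import telemetry as t;o=t.get_obs();print(o['q'].round(1),o['ee_pos'],o['tcp_rot'],o['opening'])"
```

```text
[70.5  5.  10.  95.1 -0.  90. ] [0.18323053 0.51836137 0.23065456] [-1.79931576e+02  1.82695236e-04  1.60532160e+02] 0.0853949930713539$[0]: bad value
$[0]: bad value
```

```bash
python3 -m handwheel '[{"tx":0,"ty":0,"tz":-0.04,"ax":0,"ay":0,"az":0,"jaw":0.22},{"tx":0,"ty":0,"tz":-0.04,"ax":0,"ay":0,"az":0,"jaw":0.22},{"tx":-0.04,"ty":-0.02,"tz":0,"ax":0,"ay":0,"az":0,"jaw":0.22},{"tx":-0.04,"ty":-0.02,"tz":0,"ax":0,"ay":0,"az":0,"jaw":0.22},{"tx":-0.04,"ty":-0.02,"tz":0,"ax":0,"ay":0,"az":0,"jaw":0.22},{"tx":-0.04,"ty":-0.02,"tz":0,"ax":0,"ay":0,"az":0,"jaw":0.22},{"tx":-0.04,"ty":-0.02,"tz":0,"ax":0,"ay":0,"az":0,"jaw":0.22},{"tx":-0.04,"ty":-0.02,"tz":0,"ax":0,"ay":0,"az":0,"jaw":0.22},{"tx":-0.04,"ty":-0.02,"tz":0,"ax":0,"ay":0,"az":0,"jaw":0.22},{"tx":-0.04,"ty":-0.02,"tz":0,"ax":0,"ay":0,"az":0,"jaw":0.22}]' 20
```

```text
time: 1.35
ee_pos: [0.4325, 0.2598, 0.311]
tcp_rot: [-180.0, -0.0, 160.5]
wrist_force: [1.2, 1.3, 0.8]
opening: 0.0521
grasp_force: 0.0
```

```bash
python3 -m handwheel '[{"tx":-0.0395,"ty":-0.0196,"tz":0,"ax":0,"ay":0,"az":0,"jaw":0.22},{"tx":-0.0395,"ty":-0.0196,"tz":0,"ax":0,"ay":0,"az":0,"jaw":0.22},{"tx":-0.0395,"ty":-0.0196,"tz":0,"ax":0,"ay":0,"az":0,"jaw":0.22},{"tx":-0.0395,"ty":-0.0196,"tz":0,"ax":0,"ay":0,"az":0,"jaw":0.22},{"tx":-0.0395,"ty":-0.0196,"tz":0,"ax":0,"ay":0,"az":0,"jaw":0.22},{"tx":0,"ty":0,"tz":0,"ax":0,"ay":0,"az":-5,"jaw":0.22},{"tx":0,"ty":0,"tz":0,"ax":0,"ay":0,"az":-5,"jaw":0.22},{"tx":0,"ty":0,"tz":0,"ax":0,"ay":0,"az":-5,"jaw":0.22},{"tx":0,"ty":0,"tz":0,"ax":0,"ay":0,"az":-5,"jaw":0.22},{"tx":0,"ty":0,"tz":0,"ax":0,"ay":0,"az":-4.8,"jaw":0.22}]'
python3 - <<'E'
from workcell import telemetry,optics
import cv2,numpy as np
o=telemetry.get_obs();print(o['q'].round(1),o['ee_pos'],o['tcp_rot'],o['opening'])
c=optics.camera("wrist");print(c["K"].tolist(),c["mount"].round(4).tolist());np.savez("w1.npz",K=c["K"],M=c["mount"],p=o['ee_pos'],r=o['tcp_rot'])
s=optics.camera("side")["color"][90:250,240:400]
w=c["color"];s=cv2.resize(s,(400,400))
im=cv2.resize(np.hstack([w,np.pad(s,((0,0),(0,0),(0,0)))]),None,fx=.75,fy=.75);cv2.imwrite("pics/w1.png",im[...,::-1])
E
```

```text
time: 2.6
ee_pos: [0.5852, 0.1028, 0.3108]
tcp_rot: [-180.0, -0.0, -174.5]
wrist_force: [0.4, 0.2, -0.2]
opening: 0.052
grasp_force: 0.0
[ 10.   14.4  29.8 105.5   0.    4.5] [0.58520528 0.10278881 0.31084271] [-1.79997296e+02 -4.67171663e-02 -1.74511733e+02] 0.05197448729980601
[[356.8666039439987, 0.0, 323.38378758977575], [0.0, 356.8666039439987, 198.3680175600246], [0.0, 0.0, 1.0]] [[-0.0007, -0.9498, -0.313, 0.0814], [1.0, -0.0007, -0.0002, -0.0004], [-0.0, -0.313, 0.9498, -0.1421], [0.0, 0.0, 0.0, 1.0]]
```

View pics/w1.png

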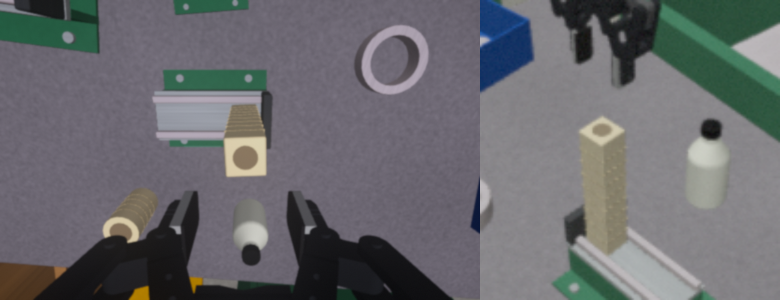

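The bar's top is at (245,157) in the 0.75-scale wrist view, centred between the fingers at 193 and 293. The rails are square to the image.

```bash
python3 - <<'E'
import numpy as np
from scipy.spatial.transform import Rotation as R
d=np.load("w1.npz");Rt=R.from_euler("xyz",d["r"],degrees=True).as_matrix()
def ray(p,z):
    c=d["p"]+Rt@d["M"][:3,3];v=Rt@d["M"][:3,:3]@np.linalg.inv(d["K"])@np.r_[np.array(p)/.75,1];return (c+v*(z-c[2])/v[2]).round(4)
for p in[(224,138),(265,137),(266,175),(225,177),(245,157)]:print(ray(p,.24))
print("stop",ray((265,95),.105),ray((270,147),.105),"plate",ray((164,70),.003),ray((267,70),.003),"railtop mouth",ray((154,99),.072),ray((156,137),.072))
E
```

```text
[0.5662 0.0852 0.24  ]
[0.5621 0.1188 0.24  ]
[0.5959 0.1238 0.24  ]
[0.6011 0.0886 0.24  ]
[0.5811 0.1041 0.24  ]
stop [0.5431 0.1273 0.105 ] [0.6121 0.1426 0.105 ] plate [ 0.5304 -0.0302  0.003 ] [0.5146 0.1353 0.003 ] railtop mouth [ 0.5672 -0.0249  0.072 ] [ 0.6229 -0.0224  0.072 ]
```

```bash
python3 -m handwheel '[{"tx":0,"ty":0.001,"tz":0.015,"ax":0,"ay":0,"az":0,"jaw":0.22},{"tx":0,"ty":0,"tz":0.015,"ax":0,"ay":0,"az":0,"jaw":0.22},{"tx":0,"ty":0,"tz":0.015,"ax":0,"ay":0,"az":0,"jaw":0.22},{"tx":0,"ty":0,"tz":0.015,"ax":0,"ay":0,"az":0,"jaw":0.22},{"tx":0,"ty":0,"tz":0.015,"ax":0,"ay":0,"az":0,"jaw":0.22},{"tx":0,"ty":0,"tz":0.015,"ax":0,"ay":0,"az":0,"jaw":0.22},{"tx":0,"ty":0,"tz":0.015,"ax":0,"ay":0,"az":0,"jaw":0.22},{"tx":0,"ty":0,"tz":0.008,"ax":0,"ay":0,"az":0,"jaw":0.22},{"tx":0,"ty":0,"tz":0,"ax":0,"ay":0,"az":0,"jaw":0.22},{"tx":0,"ty":0,"tz":0,"ax":0,"ay":0,"az":0,"jaw":0.22}]'
python3 - <<'E'
from workcell import optics
import cv2,numpy as np
a=cv2.resize(optics.camera("scene")["color"][130:250,260:380],(400,400));b=cv2.resize(optics.camera("side")["color"][100:260,240:400],(400,400))
cv2.imwrite("pics/s2.png",np.hstack([a,b])[...,::-1])
E
```

```text
time: 3.95
ee_pos: [0.5853, 0.1039, 0.1989]
tcp_rot: [180.0, 0.0, -174.7]
wrist_force: [1.0, 0.3, 0.6]
opening: 0.0521
grasp_force: 0.0
```

View pics/s2.png

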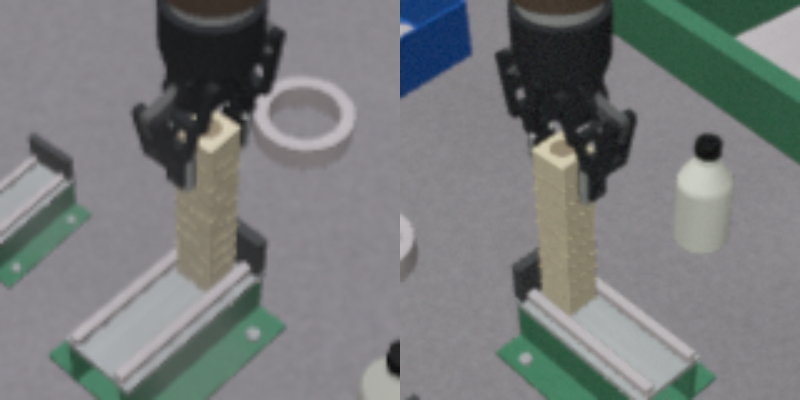

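The fingers straddle the bar loosely and it still stands. I start tipping about the mouth-side foot edge.

```bash
python3 -m handwheel '[{"tx":0,"ty":-0.0049,"tz":-0.0005,"ax":-2,"ay":0,"az":0,"jaw":0.22},{"tx":0,"ty":-0.0049,"tz":-0.0005,"ax":-2,"ay":0,"az":0,"jaw":0.22},{"tx":0,"ty":-0.0049,"tz":-0.0005,"ax":-2,"ay":0,"az":0,"jaw":0.22},{"tx":0,"ty":-0.0049,"tz":-0.0005,"ax":-2,"ay":0,"az":0,"jaw":0.22},{"tx":0,"ty":-0.0049,"tz":-0.0005,"ax":-2,"ay":0,"az":0,"jaw":0.22},{"tx":0,"ty":-0.0049,"tz":-0.0005,"ax":-2,"ay":0,"az":0,"jaw":0.22},{"tx":0,"ty":-0.0049,"tz":-0.0005,"ax":-2,"ay":0,"az":0,"jaw":0.22},{"tx":0,"ty":-0.0049,"tz":-0.0005,"ax":-2,"ay":0,"az":0,"jaw":0.22},{"tx":0,"ty":-0.0049,"tz":-0.0005,"ax":-2,"ay":0,"az":0,"jaw":0.22},{"tx":0,"ty":-0.0049,"tz":-0.0005,"ax":-2,"ay":0,"az":0,"jaw":0.22}]'
python3 - <<'E'
from workcell import optics,telemetry
import cv2,numpy as np
print(telemetry.get_obs()['q'].round(1))
a=cv2.resize(optics.camera("scene")["color"][110:270,230:390],(400,400));b=cv2.resize(optics.camera("side")["color"][100:260,240:400],(400,400))
cv2.imwrite("pics/s3.png",np.hstack([a,b])[...,::-1])
E
```

```text
time: 5.3
ee_pos: [0.5897, 0.0548, 0.1955]
tcp_rot: [159.9, 0.0, -174.7]
wrist_force: [-0.5, -0.2, -0.5]
opening: 0.0519
grasp_force: 0.1
[ -4.1  12.4  12.5  93.5  19.8 -10. ]
```

View pics/s3.png

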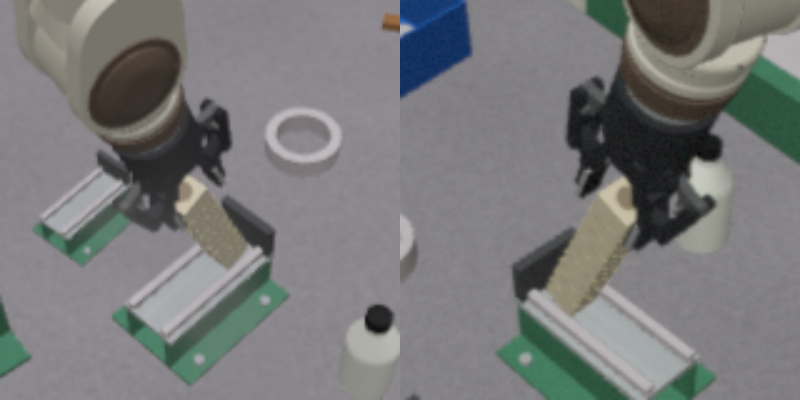

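Bar leans on the supporting finger, foot against the deck next to the stop. Continuing.

```bash
python3 -m handwheel '[{"tx":0,"ty":-0.0061,"tz":-0.0007,"ax":-2.5,"ay":0,"az":0,"jaw":0.22},{"tx":0,"ty":-0.0061,"tz":-0.0007,"ax":-2.5,"ay":0,"az":0,"jaw":0.22},{"tx":0,"ty":-0.0061,"tz":-0.0007,"ax":-2.5,"ay":0,"az":0,"jaw":0.22},{"tx":0,"ty":-0.0061,"tz":-0.0007,"ax":-2.5,"ay":0,"az":0,"jaw":0.22},{"tx":0,"ty":-0.0061,"tz":-0.0007,"ax":-2.5,"ay":0,"az":0,"jaw":0.22},{"tx":0,"ty":-0.0061,"tz":-0.0007,"ax":-2.5,"ay":0,"az":0,"jaw":0.22},{"tx":0,"ty":-0.0061,"tz":-0.0007,"ax":-2.5,"ay":0,"az":0,"jaw":0.22},{"tx":0,"ty":-0.0061,"tz":-0.0007,"ax":-2.5,"ay":0,"az":0,"jaw":0.22},{"tx":0,"ty":-0.0061,"tz":-0.0007,"ax":-2.5,"ay":0,"az":0,"jaw":0.22},{"tx":0,"ty":-0.0061,"tz":-0.0007,"ax":-2.5,"ay":0,"az":0,"jaw":0.22}]'
python3 - <<'E'
from workcell import optics,telemetry
import cv2,numpy as np
print(telemetry.get_obs()['q'].round(1))
a=cv2.resize(optics.camera("scene")["color"][110:270,210:370],(400,400));b=cv2.resize(optics.camera("side")["color"][120:280,260:420],(400,400))
cv2.imwrite("pics/s4.png",np.hstack([a,b])[...,::-1])
E
```

```text
time: 6.65
ee_pos: [0.5949, -0.0002, 0.1699]
tcp_rot: [134.9, 0.0, -174.7]
wrist_force: [0.3, 0.1, -1.3]
opening: 0.0522
grasp_force: 0.2
[-18.2  25.4  17.7 104.   40.5 -31.6]
```

View pics/s4.png

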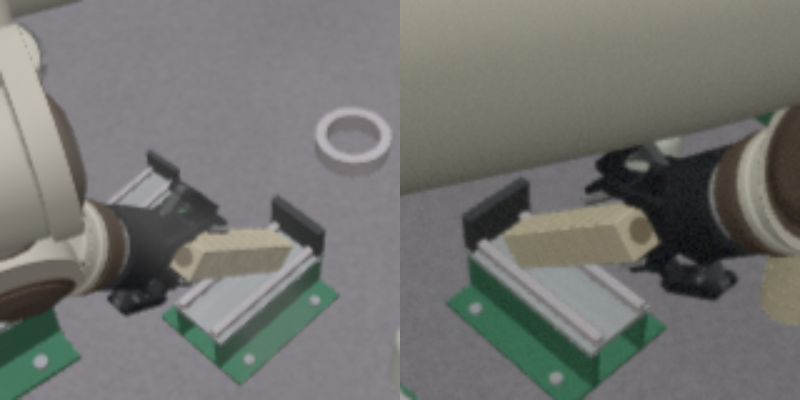

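Bar at about 50°, resting on the lower finger with its foot still between the rails. I check where the large rest lies relative to the wrist.

```bash
python3 - <<'E'
from h import *
np.set_printoptions(precision=3,suppress=True)
print("plate",plane("scene",[(167,293),(240,255)],.003));print("railtop/ deck",plane("scene",[(138,248),(146,270),(228,235)],.09));print("stoptop",plane("scene",[(206,197),(227,222)],.14))
print("side stop top",plane("side",[(293,320),(343,301)],.14),plane("side",[(282,375),],.003))
E
```

```text
plate [[ 0.49  -0.352  0.003]
 [ 0.519 -0.142  0.003]]
railtop/ deck [[ 0.38  -0.349  0.09 ]
 [ 0.453 -0.361  0.09 ]
 [ 0.499 -0.15   0.09 ]]
stoptop [[ 0.39  -0.14   0.14 ]
 [ 0.497 -0.141  0.14 ]]
side stop top [[ 0.388 -0.121  0.14 ]
 [ 0.476 -0.146  0.14 ]] [[ 0.345 -0.134  0.003]]
```

```bash
python3 -m handwheel '[{"tx":0,"ty":-0.0061,"tz":-0.0007,"ax":-2.5,"ay":0,"az":0,"jaw":0.22},{"tx":0,"ty":-0.0061,"tz":-0.0007,"ax":-2.5,"ay":0,"az":0,"jaw":0.22},{"tx":0,"ty":-0.0061,"tz":-0.0007,"ax":-2.5,"ay":0,"az":0,"jaw":0.22},{"tx":0,"ty":-0.0061,"tz":-0.0007,"ax":-2.5,"ay":0,"az":0,"jaw":0.22},{"tx":0,"ty":-0.0061,"tz":-0.0007,"ax":-2.5,"ay":0,"az":0,"jaw":0.22},{"tx":0,"ty":-0.0061,"tz":-0.0007,"ax":-2.5,"ay":0,"az":0,"jaw":0.22},{"tx":0,"ty":0,"tz":-0.002,"ax":0,"ay":0,"az":0,"jaw":0.22},{"tx":0,"ty":0,"tz":-0.002,"ax":0,"ay":0,"az":0,"jaw":0.22},{"tx":0,"ty":0,"tz":-0.002,"ax":0,"ay":0,"az":0,"jaw":0.22},{"tx":0,"ty":0,"tz":-0.002,"ax":0,"ay":0,"az":0,"jaw":0.22}]'
python3 - <<'E'
from workcell import optics,telemetry
import cv2,numpy as np
print(telemetry.get_obs()['q'].round(1))
a=cv2.resize(optics.camera("scene")["color"][100:300,140:340],(400,400));b=cv2.resize(optics.camera("side")["color"][120:280,260:420],(400,400))
cv2.imwrite("pics/s5.png",np.hstack([a,b])[...,::-1])
E
```

```text
time: 8.0
ee_pos: [0.598, -0.0328, 0.149]
tcp_rot: [120.1, 0.1, -174.6]
wrist_force: [0.5, -0.1, 0.2]
opening: 0.0522
grasp_force: 0.3
[-24.2  38.5  24.8 116.7  48.9 -48.5]
```

View pics/s5.png

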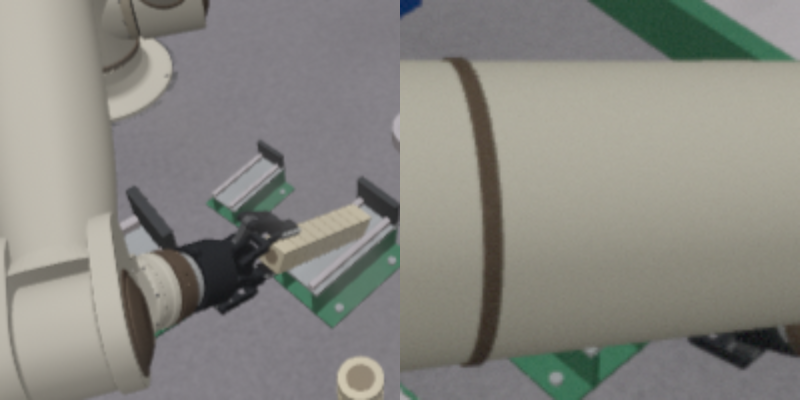

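Side view is blocked by the arm. In the scene view the bar lies at about 62° over the deck on the lower finger, and the wrist is clear of the large rest. Now I lower with the tilt fixed, opening slowly.

```bash
python3 -m handwheel '[{"tx":0,"ty":-0.0039,"tz":0.0008,"ax":0,"ay":0,"az":0,"jaw":0.25},{"tx":0,"ty":-0.0039,"tz":0.0008,"ax":0,"ay":0,"az":0,"jaw":0.28},{"tx":0,"ty":-0.0039,"tz":0.0008,"ax":0,"ay":0,"az":0,"jaw":0.31},{"tx":0,"ty":-0.0039,"tz":0.0008,"ax":0,"ay":0,"az":0,"jaw":0.34},{"tx":0,"ty":-0.0039,"tz":0.0008,"ax":0,"ay":0,"az":0,"jaw":0.37},{"tx":0,"ty":-0.0039,"tz":0.0008,"ax":0,"ay":0,"az":0,"jaw":0.40},{"tx":0,"ty":-0.0039,"tz":0.0008,"ax":0,"ay":0,"az":0,"jaw":0.43},{"tx":0,"ty":-0.0039,"tz":0.0008,"ax":0,"ay":0,"az":0,"jaw":0.46},{"tx":0,"ty":-0.0039,"tz":0.0008,"ax":0,"ay":0,"az":0,"jaw":0.49},{"tx":0,"ty":-0.0039,"tz":0.0008,"ax":0,"ay":0,"az":0,"jaw":0.52}]'
python3 - <<'E'
from workcell import optics,telemetry
import cv2,numpy as np
print(telemetry.get_obs()['q'].round(1))
im=optics.camera("scene")["color"];cv2.imwrite("pics/m6.png",im[...,::-1])
h=cv2.cvtColor(im,cv2.COLOR_RGB2HSV);m=cv2.inRange(h,(12,40,90),(35,160,255))[190:262,265:360]
n,l,s,c=cv2.connectedComponentsWithStats(m);print(s[1:][s[1:,4]>60]+[265,190,0,0,0])
E
```

```text
time: 9.35
ee_pos: [0.5991, -0.0455, 0.1102]
tcp_rot: [120.0, -0.0, -174.7]
wrist_force: [0.7, 0.6, -0.6]
opening: 0.0648
grasp_force: 0.3
[-25.1  40.9  24.  114.4  48.3 -49.6]
[[267 224  32  25 273]]
```

```bash
python3 -c "
import cv2;a=cv2.imread('pics/m6.png')[180:280,220:360];cv2.imwrite('pics/s6.png',cv2.resize(a,None,fx=5,fy=5,interpolation=2))"
```

```text
(no output)
```

View pics/s6.png

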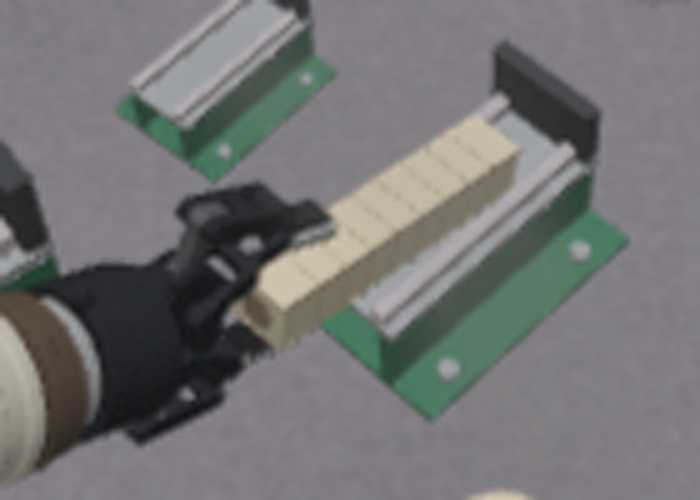

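The bar is at about 77°, its end corner on the lower finger and its foot between the rails. I finish the lowering.

```bash
python3 -m handwheel '[{"tx":0,"ty":-0.0038,"tz":0.0009,"ax":0,"ay":0,"az":0,"jaw":0.55},{"tx":0,"ty":-0.0038,"tz":0.0009,"ax":0,"ay":0,"az":0,"jaw":0.58},{"tx":0,"ty":-0.0038,"tz":0.0009,"ax":0,"ay":0,"az":0,"jaw":0.61},{"tx":0,"ty":-0.0038,"tz":0.0009,"ax":0,"ay":0,"az":0,"jaw":0.64},{"tx":0,"ty":-0.0038,"tz":0.0009,"ax":0,"ay":0,"az":0,"jaw":0.67},{"tx":0,"ty":-0.0038,"tz":0.0009,"ax":0,"ay":0,"az":0,"jaw":0.70},{"tx":0,"ty":-0.0038,"tz":0.0009,"ax":0,"ay":0,"az":0,"jaw":0.73},{"tx":0,"ty":-0.0038,"tz":0.0009,"ax":0,"ay":0,"az":0,"jaw":0.76},{"tx":0,"ty":-0.0038,"tz":0.0009,"ax":0,"ay":0,"az":0,"jaw":0.79},{"tx":0,"ty":-0.0038,"tz":0.0009,"ax":0,"ay":0,"az":0,"jaw":0.80}]'
python3 - <<'E'
from workcell import optics,telemetry
import cv2,numpy as np
print(telemetry.get_obs()['q'].round(1))
im=optics.camera("scene")["color"];cv2.imwrite("pics/m7.png",im[180:280,220:360,::-1])
a=im[180:280,220:360];cv2.imwrite('pics/s7.png',cv2.resize(a,None,fx=5,fy=5,interpolation=2)[...,::-1])
E
```

```text
time: 10.65
ee_pos: [0.6001, -0.0567, 0.0729]
tcp_rot: [120.0, 0.0, -174.7]
wrist_force: [-0.2, 0.5, -1.0]
opening: 0.0767
grasp_force: 0.0
[-25.9  43.4  23.6 112.   47.8 -50.5]
```

View pics/s7.png

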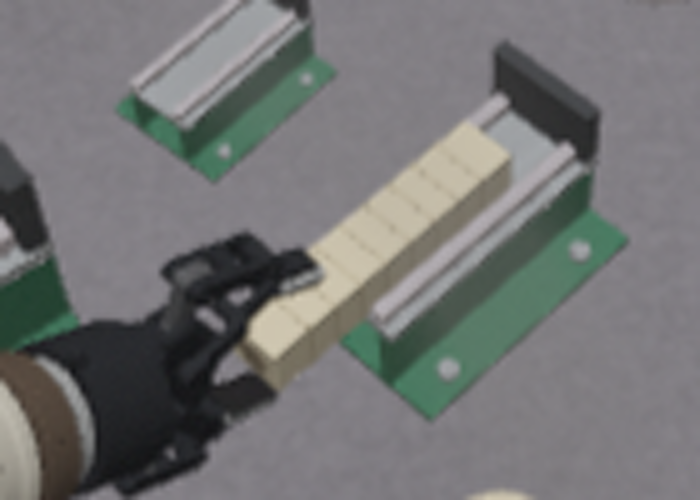

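The bar lies flat and the fingers are free (grasp force 0). I retract along the tool axis, then close and come down behind the end face.

```bash
python3 -m handwheel '[{"tx":0,"ty":0,"tz":-0.01,"ax":0,"ay":0,"az":0,"jaw":0.8},{"tx":0,"ty":0,"tz":-0.01,"ax":0,"ay":0,"az":0,"jaw":0.8},{"tx":0,"ty":0,"tz":-0.01,"ax":0,"ay":0,"az":0,"jaw":0.8},{"tx":0,"ty":0,"tz":-0.01,"ax":0,"ay":0,"az":0,"jaw":0.8},{"tx":0,"ty":0,"tz":-0.01,"ax":0,"ay":0,"az":0,"jaw":0.8},{"tx":0,"ty":0,"tz":-0.01,"ax":0,"ay":0,"az":0,"jaw":0.8},{"tx":0,"ty":0,"tz":-0.01,"ax":0,"ay":0,"az":0,"jaw":0.8},{"tx":0,"ty":0,"tz":-0.01,"ax":0,"ay":0,"az":0,"jaw":0.8},{"tx":0,"ty":0,"tz":0,"ax":0,"ay":0,"az":0,"jaw":-1},{"tx":0,"ty":0,"tz":0,"ax":0,"ay":0,"az":0,"jaw":-1}]'
python3 - <<'E'
from workcell import optics
import cv2
im=optics.camera("scene")["color"];a=im[180:280,220:360];cv2.imwrite('pics/s8.png',cv2.resize(a,None,fx=5,fy=5,interpolation=2)[...,::-1])
h=cv2.cvtColor(im,cv2.COLOR_RGB2HSV);m=cv2.inRange(h,(12,25,120),(35,160,255));m[:195]=0;m[265:]=0;m[:,:255]=0;m[:,335:]=0
m=cv2.morphologyEx(m,2,None)
c=max(cv2.findContours(m,0,1)[0],key=cv2.contourArea);p=cv2.approxPolyDP(c,2,True)[:,0];print(cv2.contourArea(c),p.tolist())
from h import *
print(plane("scene",p,.096)[:,:2].round(3).tolist())
E
```

```text
time: 11.95
ee_pos: [0.6065, -0.1255, 0.1128]
tcp_rot: [120.0, -0.0, -174.7]
wrist_force: [-0.4, 0.0, 0.5]
opening: 0.0416
grasp_force: 0.0
798.5 [[320, 210], [311, 205], [272, 237], [266, 246], [275, 252], [297, 232], [300, 235], [301, 229], [305, 230], [305, 225], [312, 225], [316, 216], [319, 219], [320, 216], [317, 215]]
[[0.599, 0.086], [0.57, 0.079], [0.583, -0.067], [0.595, -0.095], [0.625, -0.089], [0.614, -0.008], [0.627, -0.008], [0.614, 0.006], [0.623, 0.012], [0.611, 0.023], [0.623, 0.037], [0.607, 0.065], [0.62, 0.064], [0.615, 0.073], [0.607, 0.069]]
```

```bash
python3 -m handwheel '[{"tx":0,"ty":-0.005,"tz":0.0028,"ax":0,"ay":0,"az":0,"jaw":-1},{"tx":0,"ty":-0.005,"tz":0.0028,"ax":0,"ay":0,"az":0,"jaw":-1},{"tx":0,"ty":-0.005,"tz":0.0028,"ax":0,"ay":0,"az":0,"jaw":-1},{"tx":0,"ty":-0.005,"tz":0.0028,"ax":0,"ay":0,"az":0,"jaw":-1},{"tx":0,"ty":-0.005,"tz":0.0028,"ax":0,"ay":0,"az":0,"jaw":-1},{"tx":0,"ty":-0.005,"tz":0.0028,"ax":0,"ay":0,"az":0,"jaw":-1},{"tx":0,"ty":-0.005,"tz":0.0028,"ax":0,"ay":0,"az":0,"jaw":-1},{"tx":0,"ty":-0.004,"tz":0.0024,"ax":0,"ay":0,"az":0,"jaw":-1},{"tx":0,"ty":0,"tz":0,"ax":0,"ay":0,"az":0,"jaw":-1},{"tx":0,"ty":0,"tz":0,"ax":0,"ay":0,"az":0,"jaw":-1}]'
```

```text
time: 13.25
ee_pos: [0.6066, -0.126, 0.0685]
tcp_rot: [120.0, 0.0, -174.7]
wrist_force: [-0.4, -1.0, 0.3]
opening: -0.0
grasp_force: 0.0
```

```bash
python3 -m handwheel '[{"tx":0,"ty":0.0015,"tz":0.0026,"ax":0,"ay":0,"az":0,"jaw":-1},{"tx":0,"ty":0.0015,"tz":0.0026,"ax":0,"ay":0,"az":0,"jaw":-1},{"tx":0,"ty":0.0015,"tz":0.0026,"ax":0,"ay":0,"az":0,"jaw":-1},{"tx":0,"ty":0.0015,"tz":0.0026,"ax":0,"ay":0,"az":0,"jaw":-1},{"tx":0,"ty":0.0015,"tz":0.0026,"ax":0,"ay":0,"az":0,"jaw":-1},{"tx":0,"ty":0.0015,"tz":0.0026,"ax":0,"ay":0,"az":0,"jaw":-1},{"tx":0,"ty":0.0015,"tz":0.0026,"ax":0,"ay":0,"az":0,"jaw":-1},{"tx":0,"ty":0.0015,"tz":0.0026,"ax":0,"ay":0,"az":0,"jaw":-1},{"tx":0,"ty":0.0015,"tz":0.0026,"ax":0,"ay":0,"az":0,"jaw":-1},{"tx":0,"ty":0.0015,"tz":0.0026,"ax":0,"ay":0,"az":0,"jaw":-1}]'
```

```text
time: 14.5
ee_pos: [0.6038, -0.0959, 0.0683]
tcp_rot: [120.0, -0.0, -174.7]
wrist_force: [-0.2, 0.4, 0.1]
opening: -0.0001
grasp_force: 0.0
```

```bash
python3 -m handwheel '[{"tx":0,"ty":0.001,"tz":0.0017,"ax":0,"ay":0,"az":0,"jaw":-1},{"tx":0,"ty":0.001,"tz":0.0017,"ax":0,"ay":0,"az":0,"jaw":-1},{"tx":0,"ty":0.001,"tz":0.0017,"ax":0,"ay":0,"az":0,"jaw":-1},{"tx":0,"ty":0.001,"tz":0.0017,"ax":0,"ay":0,"az":0,"jaw":-1},{"tx":0,"ty":0.001,"tz":0.0017,"ax":0,"ay":0,"az":0,"jaw":-1},{"tx":0,"ty":0.001,"tz":0.0017,"ax":0,"ay":0,"az":0,"jaw":-1},{"tx":0,"ty":0.001,"tz":0.0017,"ax":0,"ay":0,"az":0,"jaw":-1},{"tx":0,"ty":0.001,"tz":0.0017,"ax":0,"ay":0,"az":0,"jaw":-1},{"tx":0,"ty":0.001,"tz":0.0017,"ax":0,"ay":0,"az":0,"jaw":-1},{"tx":0,"ty":0.001,"tz":0.0017,"ax":0,"ay":0,"az":0,"jaw":-1}]'
cat > m.py <<'E'
from workcell import optics
import cv2
from h import *
im=optics.camera("scene")["color"]
h=cv2.cvtColor(im,cv2.COLOR_RGB2HSV);m=cv2.inRange(h,(12,25,120),(35,160,255));m[:185]=0;m[265:]=0;m[:,:255]=0;m[:,345:]=0
m=cv2.morphologyEx(m,2,None)
c=max(cv2.findContours(m,0,1)[0],key=cv2.contourArea)
q=plane("scene",c[:,0],.096)[:,:2]
u=np.array([-.092,.9957]);s=(q-[.597,-.026])@u
print("foot s",np.sort(s)[-5:].round(4),"end s",np.sort(s)[:4].round(4))
print("dark stop inner s:",end=" ")
d=cv2.cvtColor(im,cv2.COLOR_RGB2GRAY)
pts=plane("scene",np.argwhere(d[180:235,300:345]<75)[:,::-1]+[300,180],.1)[:,:2];print(np.percentile((pts-[.597,-.026])@u,[2,50,98]).round(4))
E
python3 m.py
```

```text
time: 15.75
ee_pos: [0.6019, -0.0763, 0.0684]
tcp_rot: [120.0, -0.0, -174.7]
wrist_force: [0.5, -0.3, 0.2]
opening: -0.0003
grasp_force: 0.3
foot s [0.13   0.1301 0.1306 0.1307 0.132 ] end s [-0.0519 -0.0516 -0.0501 -0.0499]
dark stop inner s: [0.0961 0.1478 0.165 ]
```

The bar moved with the fingertips. The foot is about 25 mm from the stop.

```bash
python3 -m handwheel '[{"tx":0,"ty":0.001,"tz":0.0017,"ax":0,"ay":0,"az":0,"jaw":-1},{"tx":0,"ty":0.001,"tz":0.0017,"ax":0,"ay":0,"az":0,"jaw":-1},{"tx":0,"ty":0.001,"tz":0.0017,"ax":0,"ay":0,"az":0,"jaw":-1},{"tx":0,"ty":0.001,"tz":0.0017,"ax":0,"ay":0,"az":0,"jaw":-1},{"tx":0,"ty":0.001,"tz":0.0017,"ax":0,"ay":0,"az":0,"jaw":-1},{"tx":0,"ty":0.001,"tz":0.0017,"ax":0,"ay":0,"az":0,"jaw":-1},{"tx":0,"ty":0.001,"tz":0.0017,"ax":0,"ay":0,"az":0,"jaw":-1},{"tx":0,"ty":0.001,"tz":0.0017,"ax":0,"ay":0,"az":0,"jaw":-1},{"tx":0,"ty":0.0005,"tz":0.0009,"ax":0,"ay":0,"az":0,"jaw":-1},{"tx":0,"ty":0,"tz":0,"ax":0,"ay":0,"az":0,"jaw":-1}]'; python3 m.py
```

```text
time: 17.05
ee_pos: [0.6004, -0.0596, 0.0686]
tcp_rot: [120.0, -0.0, -174.7]
wrist_force: [0.2, -0.1, 0.4]
opening: -0.0001
grasp_force: 0.0
foot s [0.1476 0.1482 0.1483 0.1489 0.1495] end s [-0.0367 -0.0349 -0.0346 -0.0333]
dark stop inner s: [0.0937 0.1504 0.1653]
```

Now about 6–8 mm remain, so I use small steps and watch the force.

```bash
python3 -m handwheel '[{"tx":0,"ty":0.0003,"tz":0.0005,"ax":0,"ay":0,"az":0,"jaw":-1},{"tx":0,"ty":0.0003,"tz":0.0005,"ax":0,"ay":0,"az":0,"jaw":-1},{"tx":0,"ty":0.0003,"tz":0.0005,"ax":0,"ay":0,"az":0,"jaw":-1},{"tx":0,"ty":0.0003,"tz":0.0005,"ax":0,"ay":0,"az":0,"jaw":-1},{"tx":0,"ty":0.0003,"tz":0.0005,"ax":0,"ay":0,"az":0,"jaw":-1},{"tx":0,"ty":0.0003,"tz":0.0005,"ax":0,"ay":0,"az":0,"jaw":-1},{"tx":0,"ty":0.0003,"tz":0.0005,"ax":0,"ay":0,"az":0,"jaw":-1},{"tx":0,"ty":0,"tz":0,"ax":0,"ay":0,"az":0,"jaw":-1},{"tx":0,"ty":0,"tz":0,"ax":0,"ay":0,"az":0,"jaw":-1},{"tx":0,"ty":0,"tz":0,"ax":0,"ay":0,"az":0,"jaw":-1}]'; python3 m.py
```

```text
time: 18.35
ee_pos: [0.6, -0.0557, 0.0686]
tcp_rot: [120.0, -0.0, -174.7]
wrist_force: [-0.2, -0.5, -0.0]
opening: 0.0001
grasp_force: 0.1
foot s [0.1515 0.1521 0.1522 0.1528 0.1529] end s [-0.031  -0.0307 -0.0294 -0.0292]
dark stop inner s: [0.0934 0.1514 0.1648]
```

```bash
python3 -m handwheel '[{"tx":0,"ty":0.0003,"tz":0.0005,"ax":0,"ay":0,"az":0,"jaw":-1},{"tx":0,"ty":0.0003,"tz":0.0005,"ax":0,"ay":0,"az":0,"jaw":-1},{"tx":0,"ty":0.0003,"tz":0.0005,"ax":0,"ay":0,"az":0,"jaw":-1},{"tx":0,"ty":0,"tz":0,"ax":0,"ay":0,"az":0,"jaw":-1},{"tx":0,"ty":0,"tz":0,"ax":0,"ay":0,"az":0,"jaw":-1},{"tx":0,"ty":0,"tz":0,"ax":0,"ay":0,"az":0,"jaw":-1},{"tx":0,"ty":0,"tz":0,"ax":0,"ay":0,"az":0,"jaw":-1},{"tx":0,"ty":0,"tz":0,"ax":0,"ay":0,"az":0,"jaw":-1},{"tx":0,"ty":0,"tz":0,"ax":0,"ay":0,"az":0,"jaw":-1},{"tx":0,"ty":0,"tz":0,"ax":0,"ay":0,"az":0,"jaw":-1}]'; python3 m.py
```

```text
time: 19.65
ee_pos: [0.5998, -0.0539, 0.0687]
tcp_rot: [120.0, -0.0, -174.7]
wrist_force: [-0.3, -0.8, 0.4]
opening: 0.0001
grasp_force: 0.0
foot s [0.1535 0.1541 0.1542 0.1547 0.1549] end s [-0.0289 -0.0282 -0.0276 -0.0273]
dark stop inner s: [0.0939 0.1504 0.1653]
```

```bash
python3 -m handwheel '[{"tx":0,"ty":0.0003,"tz":0.0005,"ax":0,"ay":0,"az":0,"jaw":-1},{"tx":0,"ty":0.0003,"tz":0.0005,"ax":0,"ay":0,"az":0,"jaw":-1},{"tx":0,"ty":0,"tz":0,"ax":0,"ay":0,"az":0,"jaw":-1},{"tx":0,"ty":0,"tz":0,"ax":0,"ay":0,"az":0,"jaw":-1},{"tx":0,"ty":0,"tz":0,"ax":0,"ay":0,"az":0,"jaw":-1},{"tx":0,"ty":0,"tz":0,"ax":0,"ay":0,"az":0,"jaw":-1},{"tx":0,"ty":0,"tz":0,"ax":0,"ay":0,"az":0,"jaw":-1},{"tx":0,"ty":0,"tz":0,"ax":0,"ay":0,"az":0,"jaw":-1},{"tx":0,"ty":0,"tz":0,"ax":0,"ay":0,"az":0,"jaw":-1},{"tx":0,"ty":0,"tz":0,"ax":0,"ay":0,"az":0,"jaw":-1}]'; python3 m.py
```

```text
time: 20.95
ee_pos: [0.5998, -0.0531, 0.0687]
tcp_rot: [120.0, 0.0, -174.7]
wrist_force: [0.4, -5.8, 0.7]
opening: -0.0003
grasp_force: 2.7
foot s [0.1541 0.1542 0.1547 0.1549 0.1554] end s [-0.0289 -0.0271 -0.0268 -0.0264]
dark stop inner s: [0.0939 0.1509 0.165 ]
```

Wrist force is -5.8 N along y, so the foot is on the stop. I back straight off.

```bash
python3 -m handwheel '[{"tx":0,"ty":-0.001,"tz":-0.0017,"ax":0,"ay":0,"az":0,"jaw":-1},{"tx":0,"ty":-0.0025,"tz":-0.0043,"ax":0,"ay":0,"az":0,"jaw":-1},{"tx":0,"ty":-0.005,"tz":-0.0087,"ax":0,"ay":0,"az":0,"jaw":-1},{"tx":0,"ty":-0.005,"tz":-0.0087,"ax":0,"ay":0,"az":0,"jaw":-1},{"tx":0,"ty":-0.005,"tz":-0.0087,"ax":0,"ay":0,"az":0,"jaw":-1},{"tx":0,"ty":-0.005,"tz":-0.0087,"ax":0,"ay":0,"az":0,"jaw":-1},{"tx":0,"ty":0.005,"tz":-0.02,"ax":0,"ay":0,"az":0,"jaw":-1},{"tx":0,"ty":0.005,"tz":-0.02,"ax":0,"ay":0,"az":0,"jaw":-1},{"tx":0,"ty":0,"tz":0,"ax":0,"ay":0,"az":0,"jaw":-1},{"tx":0,"ty":0,"tz":0,"ax":0,"ay":0,"az":0,"jaw":-1}]'; python3 m.py; python3 -c "
from workcell import telemetry as t,workorder
o=t.get_obs();print(o['wrist_force'],o['qd'].round(2));print(workorder.job_done())"
```

```text
time: 22.25
ee_pos: [0.6068, -0.129, 0.0967]
tcp_rot: [120.0, -0.0, -174.7]
wrist_force: [-0.1, 0.2, -0.7]
opening: 0.0
grasp_force: 0.0
foot s [0.1541 0.1542 0.1547 0.1549 0.1554] end s [-0.0289 -0.0273 -0.0271 -0.0268]
dark stop inner s: [0.0954 0.1509 0.1652]
[0.37794312 0.48586933 0.03376927] [ 0.2  -0.11 -0.18  0.1  -0.   -0.11]
the job is handed in; nothing more can be done
None
```

I tipped the cartridge onto its side with a finger under it all the way down, then pushed it along the rest until its foot met the end stop (about 6 N at contact). The arm backed clear and I handed the job in at about 22 s; no verdict was returned.

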